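# Stow the bead box in the tying caddy

## Robot

A 6-joint arm with a two-finger parallel gripper is mounted at the origin on the work surface. World frame = base frame: x ahead of the robot, y to its left, z up, the work surface at z = 0. Lengths are in m, angles in rad, forces in N, time in s.
With the tool pointing down it reaches from about 0.275 to 0.775 m from the base axis. Payload 14.6 kg.
Tool frame: the origin (TCP) lies midway between the tips of the shut fingers; the grasp point (between the pads) lies 19 mm behind it; z points along the fingers, y is the line along which they close (so a half turn about z gives the same grasp; the last joint's range is limited). The gripper opens to 85 mm and grips with 20 to 120 N. Pads are 22 mm wide; open, the fingers measure 114 mm over their backs; the gripper's body (76 mm by 85 mm) begins 54 mm behind the grasp point. The pads swing forward as they close: fully open they stand 13 mm farther back than shut.
Start: joints at [1.007, 0.263, -0.048, 1.259, 0, 1.415], TCP at [0.209, 0.482, 0.231] pointing down, gripper open.
Joint ranges: [-2.65, 2.65], [-0.89, 1.7], [-1.18, 1.37], [-2.13, 2.11], [-1.35, 1.29], [-3.14, 3.14]. Speed limits (rad/s): [1.89, 1.89, 2.57, 2.79, 3.14, 3.14].

## Interface

Orientations are given as a unit quaternion [w, x, y, z].
In Python, from rig import env gives the robot as it stands.
- The arm moves only by the tool play_rows, never from a script. Its argument "moves" is text: rows parted by semicolons, each of 5 numbers parted by spaces: the shift along the tool's x, y, z in cm, then the turn about the tool's z in rad, then the opening, from 0 (shut) to 1 (fully open). A call has 1 to 20 rows; each row shifts and turns the commanded pose from where the row before left it, along the tool's axes as they then stand; what a row does not reach is not made up. A row lasts 1/12 s, in which the tool goes at most 41.7 mm and 7.16 degrees, less where a joint would pass 70% of its speed; a pose out of reach is approached as far as the arm can. A call is refused whole if a number of a shift passes 4.17 or a number of a turn 0.125, either way. A call with a gripper value outside its range is refused whole. The fingers move at their own pace and stop on an object; "grip_force" is the grip in N (left out, the last holds). Time passes only in rows, so rows that do not move let the fingers close. It gives the time, the measured TCP pose, the force, the opening and the grip force at its end, in the units of the state.
- env.observe(): the state, without advancing time (a new reading comes with each control period).
- env.read_camera(name): name is "scene" or "top"; returns a dict with "color" (480x640x3 uint8, blue, green, red), "K" (3x3 intrinsics, pixels), "k1" (the pictures are not rectified: a ray, as slopes to the right and down, at radius r is drawn at 1 + k1 r^2 times it, then the intrinsics apply), "view" (4x4, takes a point from world to camera coordinates). Camera axes: x right, y up, looking along -z (the intrinsics and any distortion apply to the point x, -y, -z); pixel columns grow to the right and rows downward; lengths in m; the calibration is good to about 2 mm. A picture is of the moment at which its call begins. There is no depth.
- env.finish_job(): hands the job in; it is judged then, once.
The state is a dict: "clock": time; "joints": joint angles; "qd": joint speeds; "joint_efforts": joint torques, N m; "ee_pos": TCP position; "eef_rot": TCP orientation; "force": force on the tool from outside, world axes, zero at the start; "torque": the same for the moment, N m; "gripper_width": finger opening in m; "grasp_force": force on a finger pad.
Only numpy, scipy, OpenCV 4.12 (cv2) and the standard library are available. Lean on these libraries where they do the work, as an engineer would, in place of code of your own. Each camera call takes 0.05 s, during which the arm holds its last target. There are 200 camera calls.

## Task

Slide the closed compartment box of beads into the open bay of the wooden fly-tying caddy, easing it in without forcing it, until it is fully home and you feel it press firmly against the rubber stop at the back. Then swing the brass retaining bar shut across the mouth of the bay so that it rests in its keeper. Leave the vise, the thread spool, the glasses case and the open tray where they are.

Things in the scene. Friction and masses are not known exactly. Their poses are not given: they have to be found in the camera images.
- box: Closed clear compartment box with grey rims, filled with coloured beads, lying flat and loose on the table: 140 mm long (its x), 100 mm wide (its y, wider than the gripper opens), 32 mm high, about 0.2 to 0.35 kg, plain flat sides. Origin: centre of its underside. Either end may go in first.
- caddy: Low wooden fly-tying caddy that stands firm on the table, 280 x 135 mm, roof top 47 mm up; clear roof over its box bay, wooden deck behind (spools and tools up to 75 mm above it, none within 155 mm of the mouth). Origin: table height, middle of the bay's mouth, in the plane of the side walls' front ends; x points into the bay (the way the box goes), y to the left of that, z up.
- bay_mouth (a point): Middle of the bay's mouth at floor height, 1.5 mm above the table. The bay is 101.6 mm wide and open at the front only, roof 37 mm above the table; the wall ends are bevelled 3 mm outward over the first 8 mm. A bevelled sill 16 mm long rises from the table (caddy x = -20 mm) to the floor (x = -4 mm), up which the box is pushed.
- leaf (a point): Point on the bay's middle line under a leaf spring in the roof, 110 mm inside the mouth. The spring rubs on the lid from 84 mm inside on: the push rises to about 4 to 10 N there, well before the stop, where it rises steeply. The roof starts 18 mm behind the mouth (a thumb gap), so finger tips can follow the box in that far between the side walls.
- block: Wooden block closing the back of the bay, 153 mm inside the mouth (origin: foot of its face). It carries a black rubber-faced stop strip across the bay, clamped by a thumbscrew at an unknown place 141 to 149 mm inside the mouth: seen through the clear roof or felt. Home: box against that stop, its end flush with the mouth or up to 8 mm inside (caddy x of the box origin 71 to 79 mm).
- bar (a joint): Retaining bar's hinge angle, rad: 0 = shut across the mouth, grows as the bar swings outward (away from the bay) about a vertical axis, to 2.7; it stays where it is left. A spring plunger in the keeper resists over the last 0.12 rad (a few N at the bar end) and then holds the bar shut at 0.
- bar_hinge (a point): Point on the bar's vertical hinge axis, at the right-hand wall end (caddy x = -5 mm, y = -63 mm), 19 mm above the table, at mid-height of the bar.
- bar_end (a point): Point on the bar's middle line 108 mm from the hinge axis, 19 mm above the table, under the upright pin with a black ball (ball top 52 mm up). The bar is straight brass, 6 mm thick, from 12 to 26 mm above the table, 131 mm long from the hinge axis. Shut, it runs along caddy +y, its inner face 2 mm in front of the mouth; it cannot shut while the box sticks out more.
- keeper (a point): Middle of the brass keeper (open to the front) at the left-hand wall end, where the bar's end rests when shut: caddy x = -5 mm, y = 66 mm, 19 mm above the table. The keeper spans y = 59 to 74 mm, 7 to 39 mm above the table, and reaches 14 mm out from the mouth.
- vise: Fly-tying vise, loose, blue base 110 x 85 x 12 mm with a steel post and jaws, 210 mm tall; leave alone. Origin: centre of the base's underside.
- spool: Loose orange thread spool standing on its end, 32 mm diameter, 40 mm tall; leave alone. Origin: centre of its underside.
- case: Black glasses case, loose, 160 x 62 x 42 mm; leave alone. Origin: centre of its underside.
- tray: Open white tray with coloured contents, loose, 100 x 150 x 26 mm; leave alone. Origin: centre of its underside.

How it is judged:
By the outcome, as a careful person would: the job done as asked, in the order asked, and still so for the second after the job is handed in, with the robot touching nothing.
It also fails if it takes over 72 s, if anything falls off the work surface, if the arm or the gripper's body presses on something with over 40 N, if the wrist force passes 120 N, or if a joint passes its speed limit or range.

## Working session

There is one attempt and no reset: what is moved stays moved. The work goes in short steps, Python scripts to look and compute and a tool call to move; the robot and the scene stay as the last step left them, time stands still between calls to the robot, and variables do not carry over. Pictures are saved under pics/ and viewed, at most 10 in all, crops included, and the job is handed in when it is done.

Besides the shell and the picture viewer there is one more tool, called after "Request:" as name(argument=value, ...) on one line, values as JSON. play_rows: Moves the arm, as the interface text tells. Its arguments: {"type":"object","properties":{"moves":{"type":"string"},"grip_force":{"type":"number"}},"required":["moves"]}

```bash
mkdir -p pics; cat > h.py <<'E'
import numpy as np,cv2
from rig import env
def ray(c,u,v):
    K=c["K"];k=c["k1"];p=np.array([(u-K[0][2])/K[0][0],(v-K[1][2])/K[1][1]])
    q=p.copy()
    for _ in range(20): q=p/(1+k*(q@q))
    V=np.array(c["view"]);R=V[:3,:3];o=-R.T@V[:3,3]
    return o,R.T@np.array([q[0],-q[1],-1])
def onz(c,u,v,z):
    o,d=ray(c,u,v);return (o+d*(z-o[2])/d[2])
def proj(c,P):
    V=np.array(c["view"]);p=V[:3,:3]@np.array(P)+V[:3,3];q=np.array([p[0],-p[1]])/-p[2]
    q=q*(1+c["k1"]*(q@q));K=c["K"];return K[0][0]*q[0]+K[0][2],K[1][1]*q[1]+K[1][2]
E
python3 - <<'E'
from h import *
import pickle
cs={}
for n in("scene","top"):
    c=env.read_camera(n);cs[n]=c;cv2.imwrite(f"pics/{n}0.png",c["color"])
    print(n,np.array(c["K"]).round(1).tolist(),c["k1"],np.array(c["view"]).round(3).tolist())
pickle.dump(cs,open("c0.pkl","wb"))
print(env.observe())
E
```

```text
scene [[435.5, 0.0, 321.1], [0.0, 435.5, 239.4], [0.0, 0.0, 1.0]] -0.029638902358064174 [[0.873, 0.488, -0.001, -0.448], [-0.273, 0.49, 0.828, 0.154], [0.404, -0.722, 0.561, -1.189], [0.0, 0.0, 0.0, 1.0]]
top [[600.0, 0.0, 323.7], [0.0, 600.0, 234.7], [0.0, 0.0, 1.0]] -0.02898185245763083 [[-0.013, -1.0, -0.023, -0.062], [0.983, -0.017, 0.183, -0.585], [-0.184, -0.02, 0.983, -1.194], [0.0, 0.0, 0.0, 1.0]]
{'clock': 0.1, 'joints': array([ 1.00667846e+00,  2.63516165e-01, -4.88966846e-02,  1.25940551e+00,
       -3.21282522e-05,  1.41547753e+00]), 'qd': array([ 7.76169270e-05, -1.62907311e-03,  2.15504634e-03,  7.64394418e-04,
       -4.85662042e-04,  1.22685334e-03]), 'joint_efforts': array([ 2.85124734e-03, -6.38577962e+01,  3.85061610e+01,  1.01760277e-02,
       -1.11331940e-04,  3.57824533e-06]), 'ee_pos': array([0.20857328, 0.48150749, 0.23084338]), 'eef_rot': array([-1.64846681e-04,  2.02979197e-01,  9.79182917e-01, -4.83962568e-04]), 'force': array([-0.12019389, -0.72399767,  0.030728  ]), 'torque': array([-0.01516146, -0.00740478,  0.0373093 ]), 'grasp_force': 0.0, 'gripper_width': 0.08537393575367803}
```

View pics/top0.png

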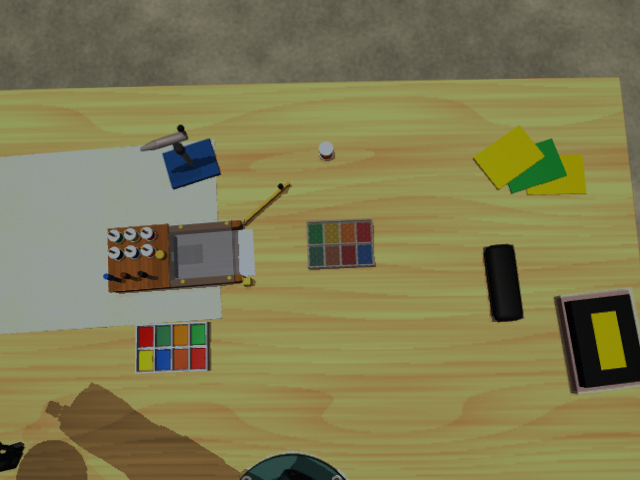

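View pics/scene0.png

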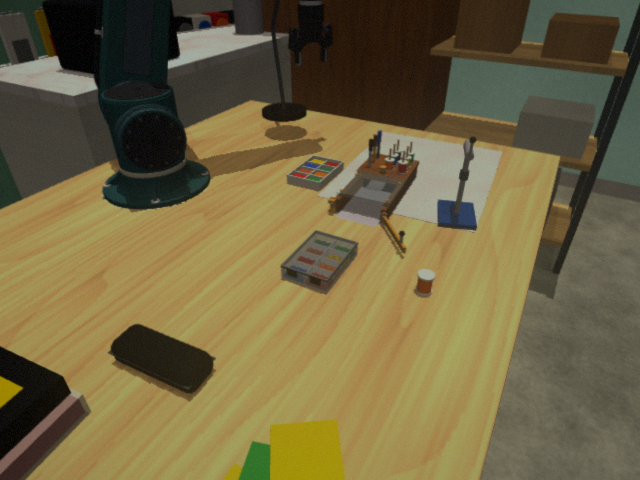

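```bash
python3 - <<'E'
from h import *
import pickle
cs=pickle.load(open("c0.pkl","rb"));c=cs["top"];s=cs["scene"]
V=np.array(c["view"]);print("cam",-V[:3,:3].T@V[:3,3])
im=c["color"]
a=cv2.resize(im[165:310,95:395],None,fx=2.66,fy=2.66,interpolation=cv2.INTER_CUBIC)
b=cv2.resize(s["color"][150:300,270:430],None,fx=1.3,fy=1.3)
cv2.imwrite("pics/crop1.png",a)
cv2.imwrite("pics/crop2.png",cv2.resize(s["color"][140:300,270:450],None,fx=3.7,fy=3.7,interpolation=cv2.INTER_CUBIC))
hsv=cv2.cvtColor(im,cv2.COLOR_BGR2HSV)
print(hsv[205,340],hsv[290,340],hsv[221,340],hsv[245,308], im[205,340],im[222,340])
for nm,(x0,x1,y0,y1) in {"box":(290,390,205,285)}.items():
    sub=im[y0:y1,x0:x1].astype(float);bg=np.median(np.r_[sub[:8].reshape(-1,3),sub[-8:].reshape(-1,3)],0)
    m=((np.abs(sub-bg).sum(2)>110)*255).astype(np.uint8);m=cv2.morphologyEx(m,cv2.MORPH_CLOSE,np.ones((5,5)))
    k=max(cv2.findContours(m,0,1)[0],key=cv2.contourArea);r=cv2.minAreaRect(k)
    bp=cv2.boxPoints(r)+[x0,y0];print(r,bp)
    for z in(0,.032):print(z,[onz(c,*p,z).round(4)[:2].tolist() for p in bp])
E
```

```text
cam [ 0.35491183 -0.09636271  1.27906056]
[ 25 121 150] [ 28 110 149] [23 30 77] [23 23 99] [ 79 138 150] [75 83 86]
((50.52680206298828, 39.089691162109375), (47.814266204833984, 67.15792846679688), 87.39744567871094) [[305.89690781 221.73195648]
 [372.98557281 218.68247986]
 [375.1566925  266.44742584]
 [308.06803131 269.49690247]]
0 [[0.6233, -0.0317], [0.6274, -0.1779], [0.5227, -0.1796], [0.5184, -0.0356]]
0.032 [[0.6165, -0.0333], [0.6206, -0.1758], [0.5185, -0.1775], [0.5143, -0.0371]]
```

View pics/crop1.png

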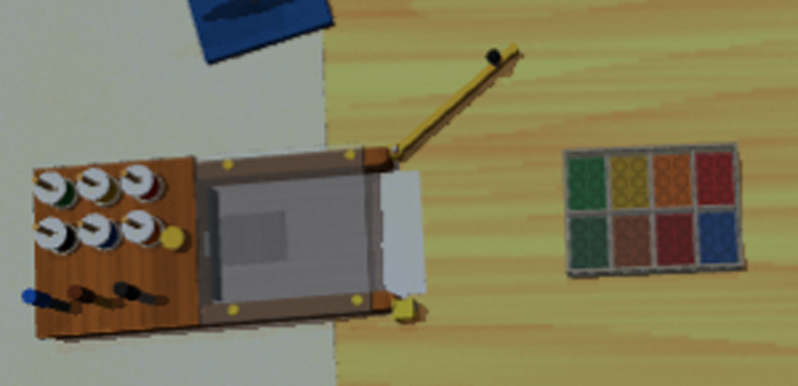

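View pics/crop2.png

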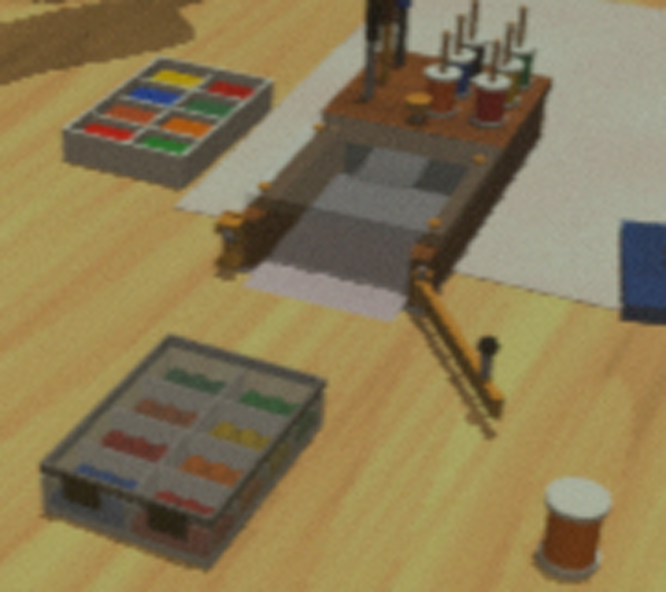

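```bash
cat > m.py <<'E'
from h import *
import pickle
cs=pickle.load(open("c0.pkl","rb"));c=cs["top"];s=cs["scene"]
def T(x,y,z): return onz(c,95+(x+.5)/2.66-.5,165+(y+.5)/2.66-.5,z)[:2]
def S(x,y,z): return onz(s,270+(x+.5)/3.7-.5,140+(y+.5)/3.7-.5,z)[:2]
def show(n,f,pts,z): 
    P=[f(x,y,z) for x,y in pts];print(n,[(p*1000).round(1).tolist() for p in P])
    return P
show("sill top",T,[(420,170),(425,293)],0)
show("sill sc",S,[(247,282),(393,320)],0)
show("roof edges T",T,[(197,160),(363,148),(200,322),(370,315)],.047)
show("deck top corners",T,[(34,170),(193,157),(36,337),(200,325)],.047)
show("wall ends T",T,[(390,148),(393,310)],.047)
show("box rim T",T,[(563,149),(738,143),(744,270),(568,275)],.032)
show("box rim S",S,[(172,337),(326,381),(208,520),(42,468)],.032)
show("hinge T",T,[(396,154)],.026); show("ball T",T,[(493,57)],.048); show("tip",T,[(518,49)],.026)
show("ball S",S,[(487,345)],.047);show("hinge S",S,[(420,283)],.026);show("tip S",S,[(500,392)],.026)
show("keeper T",T,[(405,308)],.039); show("spool",T,[(0,0)],0)
E
python3 m.py
python3 - <<'E'
from h import *
import pickle
c=pickle.load(open("c0.pkl","rb"))["top"]
print("spool",onz(c,326,148,.04))
E
```

```text
sill top [[610.1, 84.7], [508.7, 79.8]]
sill sc [[507.8, 84.7], [608.7, 88.3]]
roof edges T [[611.9, 256.0], [619.3, 123.6], [482.9, 249.3], [486.5, 116.1]]
deck top corners [[606.2, 387.0], [614.4, 259.3], [473.0, 378.4], [480.6, 249.2]]
wall ends T [[618.9, 102.1], [490.1, 98.2]]
box rim T [[618.8, -34.3], [621.2, -174.0], [519.0, -175.9], [517.3, -37.4]]
box rim S [[522.4, -38.5], [619.4, -35.9], [620.2, -173.8], [525.4, -178.6]]
hinge T [[618.3, 100.6]]
ball T [[691.4, 20.3]]
tip [[703.8, 2.0]]
ball S [[691.4, 19.7]]
hinge S [[621.1, 97.0]]
tip S [[705.2, 9.5]]
keeper T [[492.4, 90.1]]
spool [[762.9, 442.8]]
spool [ 0.7768196  -0.07842304  0.04      ]
```

Request:
play_rows(moves="-3.05 -2.46 0 0 0.6;-3.05 -2.46 0 0 0.6;-3.05 -2.46 0 0 0.6;-3.05 -2.46 0 0 0.6;-3.05 -2.46 0 0 0.6;-3.05 -2.46 0 0 0.6;-3.05 -2.46 0 0 0.6;-3.05 -2.46 0 0 0.6;-3.05 -2.46 0 0 0.6;-3.05 -2.46 0 0 0.6;-3.05 -2.46 0 0 0.6;-3.05 -2.46 0 0 0.6;-3.05 -2.46 0 0 0.6;-3.05 -2.46 0 0 0.6;-3.05 -2.46 0 0 0.6;-3.05 -2.46 0 0 0.6;-3.05 -2.46 0 0 0.6;-3.05 -2.46 0 0 0.6;-3.05 -2.46 0 0 0.6;-3.05 -2.46 0 0 0.6")

```text
clock: 1.77
ee_pos: [0.5733, -0.2141, 0.2309]
eef_rot: [-0.0, 0.203, 0.979, 0.0]
force: [0.3, 1.2, 0.9]
gripper_width: 0.0512
grasp_force: 0.0
```

Request:
play_rows(moves="0 0 0 0.111 0.6;0 0 0 0.111 0.6;0 0 0 0.111 0.6;0 0 0 0.111 0.6;0 0 0 0.111 0.6;0 0 0 0.111 0.6;0 0 0 0.111 0.6;0 0 0 0.111 0.6;0 0 0 0.111 0.6;0 0 0 0.111 0.6;0 0 0 0 0.6;0 0 0 0 0.6")

```text
clock: 2.77
ee_pos: [0.5728, -0.2122, 0.231]
eef_rot: [-0.0, 0.687, 0.726, -0.0]
force: [-0.4, -0.2, -0.8]
gripper_width: 0.0513
grasp_force: 0.0
```

```bash
python3 - <<'E'
from h import *
import pickle
c=pickle.load(open("c0.pkl","rb"))["top"];im=c["color"].astype(int)
for u0 in(180,205,226):
    p=im[215:300,u0-2:u0+3].mean(1)
    print(u0,[(215+i,)+tuple(int(v) for v in p[i]) for i in list(range(2,22))+list(range(55,84))])
o=np.array([.5579,.1044]);a=np.deg2rad(2.8);X=np.array([-np.sin(a),np.cos(a)]);Y=np.array([-np.cos(a),-np.sin(a)])
def q(x,y,z):return np.round(proj(c,[*(o+x*X+y*Y),z]),1).tolist()
for n,P in dict(wallRtop=(.1,-.0675,.047),wallLtop=(.1,.0675,.047),wallLbot=(.1,.0675,0),roofR=(.018,-.0508,.037),roofL=(.018,.0508,.037),endR=(0,-.0675,.047),endL=(0,.0675,.047),sillR=(-.02,-.0508,0),sillL=(-.02,.0508,0),bk=(.28,-.0675,.047),keep=(-.007,.066,.039),hinge=(-.005,-.063,.026)).items():print(n,q(*P))
E
```

```text
180 [(217, 147, 156, 148), (218, 147, 157, 148), (219, 147, 157, 148), (220, 147, 156, 148), (221, 148, 156, 148), (222, 146, 153, 144), (223, 151, 156, 147), (224, 130, 139, 136), (225, 71, 113, 126), (226, 45, 112, 129), (227, 44, 111, 129), (228, 48, 83, 100), (229, 55, 70, 85), (230, 57, 69, 83), (231, 52, 61, 71), (232, 49, 55, 63), (233, 50, 56, 64), (234, 66, 69, 74), (235, 98, 96, 97), (236, 103, 100, 100), (270, 100, 97, 97), (271, 101, 98, 98), (272, 100, 97, 98), (273, 101, 98, 98), (274, 101, 99, 98), (275, 102, 98, 98), (276, 101, 98, 97), (277, 98, 95, 95), (278, 100, 98, 99), (279, 62, 82, 94), (280, 52, 92, 105), (281, 52, 97, 110), (282, 52, 97, 110), (283, 54, 76, 90), (284, 56, 69, 83), (285, 55, 64, 76), (286, 25, 32, 40), (287, 33, 40, 50), (288, 75, 84, 94), (289, 117, 131, 131), (290, 134, 150, 147), (291, 136, 153, 148), (292, 138, 154, 147), (293, 148, 157, 148), (294, 148, 157, 148), (295, 147, 157, 148), (296, 148, 157, 148), (297, 150, 156, 148), (298, 148, 156, 148)]
205 [(217, 146, 157, 148), (218, 144, 157, 148), (219, 146, 157, 149), (220, 144, 153, 14
[... 1496 characters left out ...]
277, 54, 96, 107), (278, 54, 90, 102), (279, 54, 76, 90), (280, 57, 71, 86), (281, 56, 68, 82), (282, 38, 46, 54), (283, 21, 28, 37), (284, 47, 67, 82), (285, 56, 97, 119), (286, 70, 123, 145), (287, 71, 125, 149), (288, 69, 120, 147), (289, 74, 128, 149), (290, 74, 128, 149), (291, 73, 127, 149), (292, 74, 129, 149), (293, 78, 135, 149), (294, 82, 142, 149), (295, 84, 146, 149), (296, 84, 146, 148), (297, 86, 148, 148), (298, 86, 147, 148)]
wallRtop [191.6, 220.5]
wallLtop [193.0, 284.1]
wallLbot [198.2, 286.4]
roofR [231.3, 226.6]
roofL [232.9, 274.2]
endR [238.7, 217.4]
endL [241.0, 281.1]
sillR [251.6, 228.8]
sillL [253.5, 275.1]
bk [107.5, 226.1]
keep [245.0, 280.6]
hinge [242.7, 221.4]
```

```bash
python3 - <<'E'
from h import *
import pickle
c=pickle.load(open("c0.pkl","rb"))["top"]
for n,z,L in[("floorR",.0015,[(180,234.3),(205,232.4),(226,230.5)]),("innerLtop",.037,[(180,278.8),(205,276.6),(226,274.8)]),("innerLtop47",.047,[(180,278.8),(205,276.6),(226,274.8)]),("outR",.047,[(180,224.3),(205,222.3),(226,220.8)]),("outL",.047,[(180,285.5),(205,283.6),(226,281.9)]),("outLbot",0,[(180,288),(205,286.2),(226,284.3)])]:
    P=np.array([onz(c,u,v,z)[:2] for u,v in L]);k=np.polyfit(P[:,1],P[:,0],1)
    print(n,"angle",np.degrees(-k[0]).round(2),"x at y=.104, .18:",np.polyval(k,[.104,.18]).round(4))
E
```

```text
floorR angle 3.78 x at y=.104, .18: [0.609 0.604]
innerLtop angle 4.13 x at y=.104, .18: [0.5074 0.502 ]
innerLtop47 angle 4.13 x at y=.104, .18: [0.5061 0.5006]
outR angle 3.4 x at y=.104, .18: [0.6203 0.6158]
outL angle 3.64 x at y=.104, .18: [0.491  0.4862]
outLbot angle 3.76 x at y=.104, .18: [0.4915 0.4865]
```

Request:
play_rows(moves="0 0.4 3.7 -0.007 0.6;0 0 3.7 0 0.6;0 0 3.7 0 0.6;0 0 3.7 0 0.6;0 0 3.7 0 0.6;0 0 2.0 0 0.6;0 0 1.4 0 0.6;0 0 0.2 0 0.6;0 0 0 0 0.6;0.5 0 0 0 0.6;0.5 0 0 0 0.6;0.5 0 0 0 0.6;0.5 0 0 0 0.6")

```text
clock: 3.85
ee_pos: [0.576, -0.1915, 0.0111]
eef_rot: [0.001, 0.686, 0.728, 0.0]
force: [-1.2, -0.0, 0.0]
gripper_width: 0.0512
grasp_force: 0.0
```

Request:
play_rows(moves="0.5 0 0 -0.005 0.6;0.5 0 0 0 0.6;0.5 0 0 0 0.6;0.6 0 0 0 0.6;0.6 0 0 0 0.6;0.6 0 0 0 0.6;0.6 0 0 0 0.6;0.6 0 0 0 0.6;0.6 0 0 0 0.6;0.6 0 0 0 0.6;0.6 0 0 0 0.6;0.6 0 0 0 0.6;0.6 0 0 0 0.6;0.6 0 0 0 0.6;0.5 0 0 0 0.6;0.4 0 0 0 0.6;0.3 0 0 0 0.6;0.2 0 0 0 0.6;0 0 0 0 0.6")

```text
clock: 5.43
ee_pos: [0.5694, -0.0966, 0.0102]
eef_rot: [-0.0, 0.684, 0.73, 0.0]
force: [-0.9, -0.3, 0.1]
gripper_width: 0.0512
grasp_force: 0.0
```

```bash
python3 - <<'E'
from h import *
import pickle
c=env.read_camera("top");pickle.dump(c,open("c1.pkl","wb"))
cv2.imwrite("pics/crop3.png",cv2.resize(c["color"][195:310,160:360],None,fx=4,fy=4,interpolation=cv2.INTER_CUBIC))
E
```

```text
(no output)
```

View pics/crop3.png

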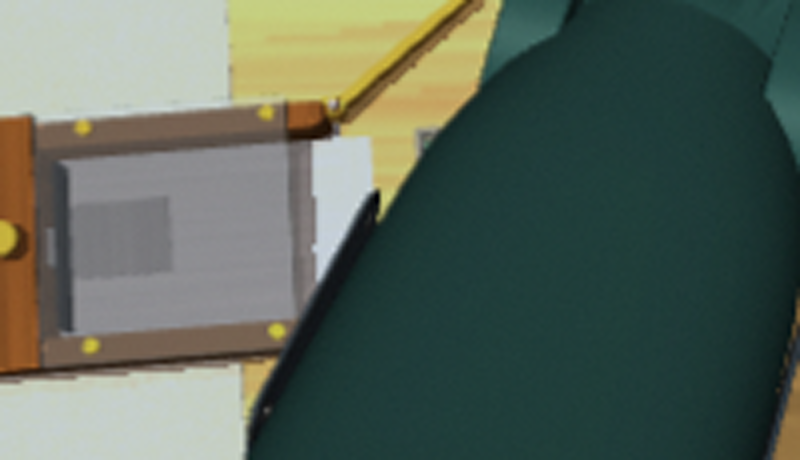

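```bash
python3 - <<'E'
from h import *
import pickle
c=pickle.load(open("c1.pkl","rb"))
o=np.array([.557,.104]);a=np.deg2rad(3.65);X=np.array([-np.sin(a),np.cos(a)]);Y=np.array([-np.cos(a),-np.sin(a)])
p=onz(c,263.9,227.1,.032)[:2];print(p,"caddy",(p-o)@X,(p-o)@Y)
t=np.array([.5694,-.0966]);print("tcp caddy",(t-o)@X,(t-o)@Y)
s=env.read_camera("scene");pickle.dump(s,open("s1.pkl","wb"))
cv2.imwrite("pics/crop4.png",cv2.resize(s["color"][150:270,280:440],None,fx=5,fy=5,interpolation=cv2.INTER_CUBIC))
E
```

```text
[0.60649389 0.05610482] caddy -0.050948878515112137 -0.0463444175195167
tcp caddy -0.20098249543476188 0.0003956372276665372
```

View pics/crop4.png

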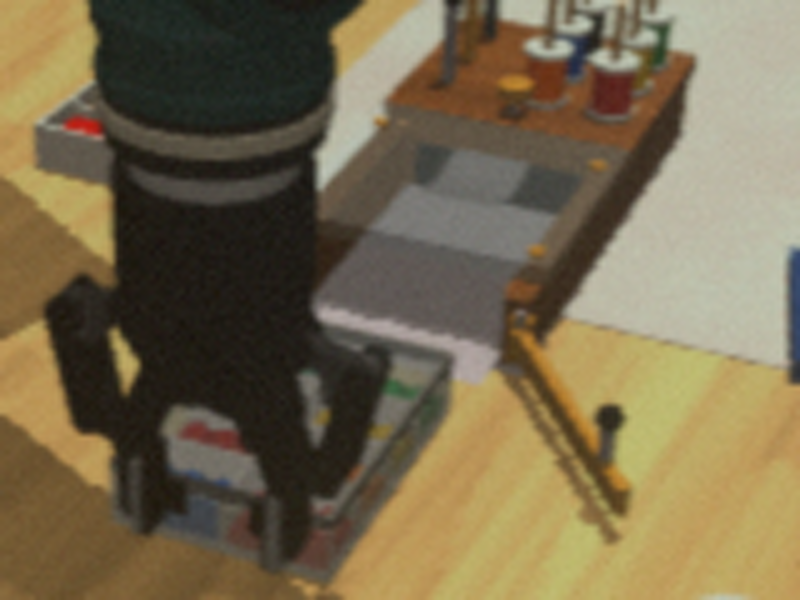

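```bash
python3 - <<'E'
from h import *
import pickle
c=pickle.load(open("c1.pkl","rb"));s=pickle.load(open("s1.pkl","rb"))
o=np.array([.557,.104]);a=np.deg2rad(3.65);X=np.array([-np.sin(a),np.cos(a)]);Y=np.array([-np.cos(a),-np.sin(a)])
print(c["color"][222:240,259:272].sum(2))
def cc(p):return ((p[:2]-o)@X*1e3).round(1),((p[:2]-o)@Y*1e3).round(1)
def S(x,y,z):return cc(onz(s,280+(x+.5)/5-.5,150+(y+.5)/5-.5,z))
print("lead R rim",S(450,353,.032),"trail R rim",S(330,525,.032),"trail R bottom",S(327,582,0),"lead L",S(322,322,.032))
print("sill R front",S(472,381,0),"sill L",S(315,310,0), "wall R end top",S(508,290,.047),"hinge",S(517,320,.03))
E
```

```text
[[470 467 467 469 466 466 465 469 469 466 465 467 465]
 [474 476 472 474 474 475 473 475 474 471 476 477 476]
 [482 483 484 482 486 481 482 480 480 480 480 480 481]
 [489 492 489 491 489 493 492 490 492 490 492 489 370]
 [502 499 499 499 501 488 485 483 476 471 472 416 221]
 [505 503 506 505 484 444 436 437 433 436 333 213 116]
 [504 507 507 504 478 410 329 292 307 312 190 114  98]
 [491 491 488 492 468 426 301 306 327 215 118 103 113]
 [482 485 487 489 461 432 326 303 244 137 103 107 113]
 [498 498 497 499 469 436 316 283 161 105 105 114 116]
 [502 500 498 500 480 439 264 160 112 105 110 112 121]
 [499 498 498 500 485 438 247 110 100 111 115 120 122]
 [495 491 491 489 480 339 165 104 108 116 115 116 125]
 [493 492 492 490 427 219 109 108 109 116 117 127 124]
 [501 500 501 502 319 140 103 108 112 117 122 126 126]
 [511 512 512 392 188 108 106 112 118 121 123 125 130]
 [503 506 437 238 118 108 112 117 116 124 126 130 130]
 [484 487 309 133 106 111 114 121 126 123 129 130 137]]
lead R rim (np.float64(-50.5), np.float64(-44.8)) trail R rim (np.float64(-192.8), np.float64(-47.1)) trail R bottom (np.float64(-188.6), np.float64(-45.1)) lead L (np.float64(-50.2), np.float64(17.0))
sill R front (np.float64(-19.5), np.float64(-46.3)) sill L (np.float64(8.7), np.float64(44.8)) wall R end top (np.float64(-11.4), np.float64(-57.3)) hinge (np.float64(-7.1), np.float64(-61.5))
```

Request:
play_rows(moves="0.3 0.025 0 0 0.6;0.3 0.025 0 0 0.6;0.3 0.025 0 0 0.6;0.3 0.025 0 0 0.6;0.3 0.025 0 0 0.6;0.3 0.025 0 0 0.6;0.3 0.025 0 0 0.6;0.3 0.025 0 0 0.6;0.3 0 0 0 0.6;0.3 0 0 0 0.6;0.3 0 0 0 0.6;0.3 0 0 0 0.6;0.3 0 0 0 0.6;0.3 0 0 0 0.6;0.3 0 0 0 0.6;0.3 0 0 0 0.6")

```text
clock: 6.87
ee_pos: [0.5685, -0.0489, 0.0103]
eef_rot: [0.0, 0.684, 0.729, 0.0]
force: [0.4, -1.0, -0.9]
gripper_width: 0.0513
grasp_force: 0.7
```

Request:
play_rows(moves="0.2 0 0 0 0.6;0.2 0 0 0 0.6;0.2 0 0 0 0.6;0.2 0 0 0 0.6")

```text
clock: 7.2
ee_pos: [0.5682, -0.0412, 0.0103]
eef_rot: [0.0, 0.684, 0.729, 0.0]
force: [0.8, -1.7, -0.8]
gripper_width: 0.0515
grasp_force: 0.7
```

Request:
play_rows(moves="0.2 0 0 0 0.6;0.2 0 0 0 0.6;0.2 0 0 0 0.6;0.2 0 0 0 0.6")

```text
clock: 7.53
ee_pos: [0.5676, -0.0331, 0.0103]
eef_rot: [0.0, 0.684, 0.729, 0.0]
force: [-0.0, -1.9, 0.2]
gripper_width: 0.051
grasp_force: 1.1
```

```bash
python3 - <<'E'
from h import *
s=env.read_camera("scene")["color"];c=env.read_camera("top")["color"]
a=cv2.resize(s[150:250,290:400],None,fx=4.5,fy=4.5,interpolation=cv2.INTER_CUBIC)
b=cv2.resize(c[205:305,195:265],None,fx=4.5,fy=4.5,interpolation=cv2.INTER_CUBIC)
cv2.imwrite("pics/d1.png",cv2.convertScaleAbs(np.hstack([a[:, :480],b]),alpha=1.4))
E
```

```text
(no output)
```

View pics/d1.png

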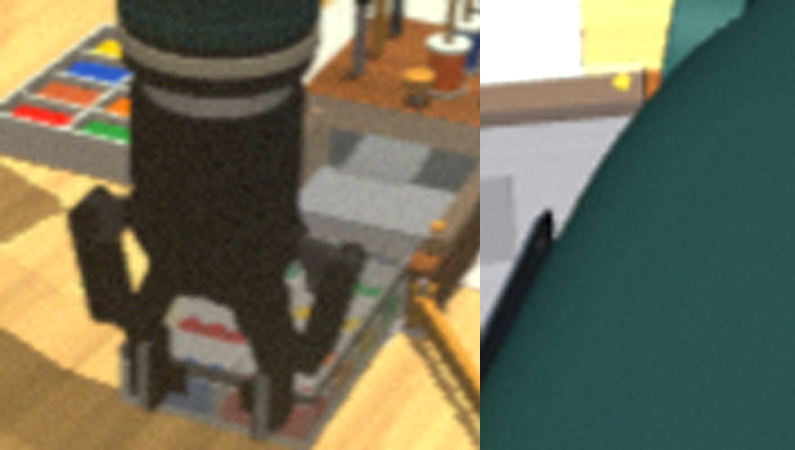

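The box's leading end is in the mouth, lined up with the right wall end (about pixel 405, 270 in the left half). The push force is low, so I continue.

Request:
play_rows(moves="0.25 0 0 0 0.6;0.25 0 0 0 0.6;0.25 0 0 0 0.6;0.25 0 0 0 0.6;0.25 0 0 0 0.6;0.25 0 0 0 0.6;0.25 0 0 0 0.6;0.25 0 0 0 0.6")

```text
clock: 8.3
ee_pos: [0.5663, -0.013, 0.0103]
eef_rot: [0.0, 0.684, 0.729, 0.0]
force: [1.1, -2.6, -0.6]
gripper_width: 0.0511
grasp_force: 1.3
```

Request:
play_rows(moves="0.25 0 0 0 0.6;0.25 0 0 0 0.6;0.25 0 0 0 0.6;0.25 0 0 0 0.6;0.25 0 0 0 0.6;0.25 0 0 0 0.6;0.25 0 0 0 0.6;0.25 0 0 0 0.6")

```text
clock: 8.97
ee_pos: [0.5651, 0.0069, 0.0103]
eef_rot: [0.0, 0.684, 0.729, 0.0]
force: [1.6, -2.5, -0.0]
gripper_width: 0.0512
grasp_force: 1.7
```

Request:
play_rows(moves="0.25 0.02 0 0 0.6;0.25 0.02 0 0 0.6;0.25 0.02 0 0 0.6;0.25 0 0 0 0.6;0.25 0 0 0 0.6;0.25 0 0 0 0.6;0.25 0 0 0 0.6;0.25 0 0 0 0.6")

```text
clock: 9.63
ee_pos: [0.5642, 0.0269, 0.0103]
eef_rot: [0.0, 0.684, 0.729, -0.0]
force: [0.4, -4.2, 2.5]
gripper_width: 0.0512
grasp_force: 1.6
```

Request:
play_rows(moves="0.25 0 0 0 0.6;0.25 0 0 0 0.6;0.25 0 0 0 0.6;0.25 0 0 0 0.6;0.25 0 0 0 0.6;0.25 0 0 0 0.6")

```text
clock: 10.13
ee_pos: [0.5633, 0.0419, 0.0103]
eef_rot: [0.0, 0.684, 0.729, -0.0]
force: [0.8, -4.1, 3.2]
gripper_width: 0.0513
grasp_force: 1.8
```

Request:
play_rows(moves="0.25 0 0 0 0.6;0.25 0 0 0 0.6;0.25 0 0 0 0.6;0.25 0 0 0 0.6;0.25 0 0 0 0.6;0.25 0 0 0 0.6")

```text
clock: 10.63
ee_pos: [0.5625, 0.0563, 0.0103]
eef_rot: [0.0, 0.684, 0.729, -0.0]
force: [-0.5, -7.9, 1.9]
gripper_width: 0.0513
grasp_force: 3.8
```

Request:
play_rows(moves="0.2 0 0 0 0.6;0.2 0 0 0 0.6;0.2 0 0 0 0.6;0.2 0 0 0 0.6;0.2 0 0 0 0.6;0.2 0 0 0 0.6;0.2 0 0 0 0.6;0.2 0 0 0 0.6")

```text
clock: 11.3
ee_pos: [0.5614, 0.0722, 0.0103]
eef_rot: [0.0, 0.684, 0.729, -0.0]
force: [0.4, -7.6, 3.2]
gripper_width: 0.051
grasp_force: 3.9
```

Request:
play_rows(moves="0.2 0 0 0 0.6;0.2 0 0 0 0.6;0.2 0 0 0 0.6;0.2 0 0 0 0.6;0.2 0 0 0 0.6;0.2 0 0 0 0.6;0.2 0 0 0 0.6;0.2 0 0 0 0.6")

```text
clock: 11.97
ee_pos: [0.5604, 0.0882, 0.0103]
eef_rot: [0.0, 0.684, 0.729, -0.0]
force: [0.9, -7.2, 2.8]
gripper_width: 0.0516
grasp_force: 3.9
```

Request:
play_rows(moves="0.1 0 0 0 0.6;0.1 0 0 0 0.6;0.1 0 0 0 0.6;0.1 0 0 0 0.6")

```text
clock: 12.3
ee_pos: [0.5601, 0.0921, 0.0103]
eef_rot: [0.0, 0.684, 0.729, -0.0]
force: [0.2, -7.7, 3.8]
gripper_width: 0.0508
grasp_force: 3.9
```

Request:
play_rows(moves="0.1 0 0 0 0.6;0.1 0 0 0 0.6")

```text
clock: 12.47
ee_pos: [0.56, 0.0942, 0.0103]
eef_rot: [0.0, 0.684, 0.729, -0.0]
force: [0.4, -8.7, 3.2]
gripper_width: 0.0513
grasp_force: 4.0
```

Request:
play_rows(moves="0.1 0 0 0 0.6;0.1 0 0 0 0.6")

```text
clock: 12.63
ee_pos: [0.5599, 0.0951, 0.0104]
eef_rot: [0.001, 0.684, 0.729, -0.001]
force: [0.1, -21.8, 3.7]
gripper_width: 0.0513
grasp_force: 11.2
```

Request:
play_rows(moves="0.1 0 0 0 0.6")

```text
clock: 12.72
ee_pos: [0.5599, 0.0951, 0.0104]
eef_rot: [0.002, 0.685, 0.729, -0.002]
force: [0.3, -29.6, 3.6]
gripper_width: 0.0511
grasp_force: 15.0
```

Request:
play_rows(moves="0.1 0 0 0 0.6")

```text
clock: 12.8
ee_pos: [0.56, 0.0952, 0.0104]
eef_rot: [0.003, 0.685, 0.729, -0.003]
force: [0.4, -37.3, 4.4]
gripper_width: 0.051
grasp_force: 18.7
```

The push rose steeply from 8 N to 37 N, so the box is firmly on the rubber stop. I back off and look.

Request:
play_rows(moves="-0.5 0 0 0 0.6;-1.5 0 0 0 0.6;-2.5 0 0 0 0.6;-3 0 -2 0 0;-2 0 -4 0 0;0 0 -4 0 0;-4 0 0 0 0;-4 0 0 0 0;-4 0 0 0 0;0 0 0 0 0;0 0 0 0 0")

```text
clock: 13.72
ee_pos: [0.5732, -0.1159, 0.1071]
eef_rot: [-0.0, 0.685, 0.728, 0.0]
force: [-0.3, -0.2, -0.7]
gripper_width: 0.0002
grasp_force: 0.0
```

```bash
python3 - <<'E'
from h import *
s=env.read_camera("scene")["color"];c=env.read_camera("top")["color"]
a=cv2.resize(s[160:260,320:420],None,fx=4,fy=4,interpolation=cv2.INTER_CUBIC)
b=cv2.resize(c[175:275,195:295],None,fx=4,fy=4,interpolation=cv2.INTER_CUBIC)
cv2.imwrite("pics/d2.png",cv2.convertScaleAbs(np.hstack([a,b]),alpha=1.4))
st=env.observe();q=st["eef_rot"];p=st["ee_pos"];print(p,q)
o=np.array([.557,.104]);a=np.deg2rad(3.65);X=np.array([-np.sin(a),np.cos(a)]);Y=np.array([-np.cos(a),-np.sin(a)])
w,x,y,z=q;tx=np.array([2*x*x-1,2*x*y]);tx/=np.linalg.norm(tx);ty=np.array([tx[1],-tx[0]])
prev=p[:2]
for th,r,ex in [(2.21,85,8)]+[(t,85,0) for t in(2.21,2.0,1.8,1.6,1.4,1.2,1.0,.8,.6,.4,.2,.1,0)]:
    d=3+11*abs(np.cos(th))+14.5*abs(np.sin(th))+ex
    cx=-5-r*np.sin(th)-d*np.cos(th);cy=-63+r*np.cos(th)-d*np.sin(th)
    W=o+cx/1e3*X+cy/1e3*Y;dd=W-prev;print(th,W.round(4),"tool cm",(dd@tx*100).round(2),(dd@ty*100).round(2));prev=W
E
```

```text
[ 0.57301505 -0.11387183  0.10720832] [-6.12720531e-04  6.84127009e-01  7.29362630e-01  1.16366749e-04]
2.21 [0.6974 0.057 ] tool cm 16.26 13.51
2.21 [0.6913 0.0519] tool cm -0.48 -0.64
2.0 [0.6787 0.038 ] tool cm -1.31 -1.35
1.8 [0.6635 0.0273] tool cm -0.97 -1.58
1.6 [0.6458 0.02  ] tool cm -0.61 -1.81
1.4 [0.6302 0.0165] tool cm -0.26 -1.59
1.2 [0.614  0.0158] tool cm 0.04 -1.61
1.0 [0.5974 0.0184] tool cm 0.37 -1.64
0.8 [0.581  0.0247] tool cm 0.73 -1.6
0.6 [0.5657 0.0347] tool cm 1.09 -1.46
0.4 [0.5526 0.0482] tool cm 1.43 -1.23
0.2 [0.5425 0.0648] tool cm 1.72 -0.9
0.1 [0.5388 0.074 ] tool cm 0.94 -0.3
0 [0.5363 0.0836] tool cm 0.98 -0.2
```

View pics/d2.png

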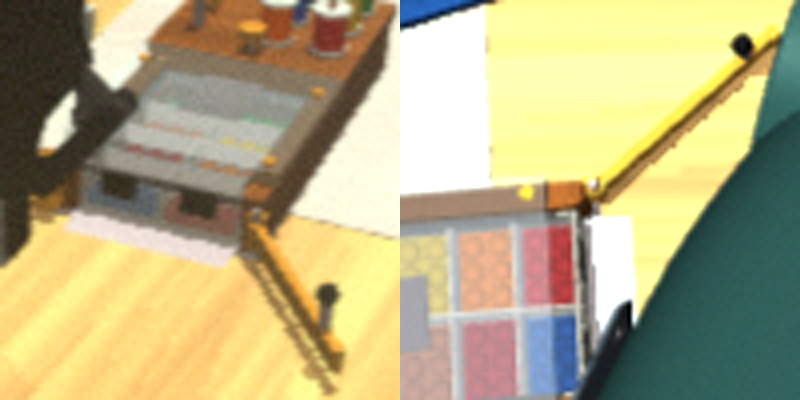

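The box end sits flush at the mouth (right half, u≈580; left half, front face level with the wall ends). The bar is still open at about 2.2 rad. Next I go round to its far side.

Request:
play_rows(moves="2.77 2.32 0 0 0;2.77 2.32 0 0 0;2.77 2.32 0 0 0;2.77 2.32 0 0 0;2.77 2.32 0 0 0;2.77 2.32 0 0 0;0 0 0 0 0;0 0 0 0 0")

```text
clock: 14.48
ee_pos: [0.7015, 0.0635, 0.1068]
eef_rot: [-0.0, 0.683, 0.731, -0.0]
force: [-0.2, -0.4, -0.0]
gripper_width: 0.0004
grasp_force: 0.0
```

Request:
play_rows(moves="0 0 3 0 0;0 0 3 0 0;0 0 2 0 0;0 0 1.4 0 0;0 0 0.2 0 0;0 0 0 0 0")

```text
clock: 14.98
ee_pos: [0.7005, 0.0601, 0.0112]
eef_rot: [-0.001, 0.684, 0.729, -0.001]
force: [-0.4, 0.6, 0.8]
gripper_width: 0.0002
grasp_force: 0.0
```

Request:
play_rows(moves="-0.38 -0.49 0 0 0;-0.38 -0.49 0 0 0;-0.44 -0.45 0 0 0;-0.44 -0.45 0 0 0;-0.43 -0.45 0 0 0;-0.32 -0.53 0 0 0;-0.32 -0.53 0 0 0;-0.33 -0.52 0 0 0;-0.2 -0.6 0 0 0;-0.2 -0.6 0 0 0;-0.2 -0.61 0 0 0")

```text
clock: 15.9
ee_pos: [0.6462, 0.0199, 0.0115]
eef_rot: [-0.0, 0.684, 0.729, -0.0]
force: [0.7, 1.5, -0.2]
gripper_width: 0.0004
grasp_force: 0.2
```

Request:
play_rows(moves="-0.09 -0.53 0 0 0;-0.09 -0.53 0 0 0;-0.08 -0.53 0 0 0;0.01 -0.54 0 0 0;0.01 -0.54 0 0 0;0.02 -0.53 0 0 0;0.12 -0.55 0 0 0;0.12 -0.55 0 0 0;0.13 -0.54 0 0 0;0.24 -0.53 0 0 0;0.24 -0.53 0 0 0;0.25 -0.54 0 0 0")

```text
clock: 16.9
ee_pos: [0.5815, 0.025, 0.0116]
eef_rot: [0.0, 0.684, 0.729, 0.0]
force: [0.6, -0.0, 0.2]
gripper_width: 0.0001
grasp_force: 0.2
```

Request:
play_rows(moves="0.36 -0.49 0 0 0;0.36 -0.49 0 0 0;0.37 -0.48 0 0 0;0.48 -0.41 0 0 0;0.48 -0.41 0 0 0;0.47 -0.41 0 0 0;0.43 -0.23 0 0 0;0.43 -0.23 0 0 0;0.43 -0.22 0 0 0;0.43 -0.22 0 0 0")

```text
clock: 17.73
ee_pos: [0.5434, 0.0652, 0.0115]
eef_rot: [0.0, 0.684, 0.729, 0.0]
force: [0.3, 1.2, -0.0]
gripper_width: -0.0001
grasp_force: 0.2
```

Request:
play_rows(moves="0.24 -0.08 0 0 0;0.24 -0.08 0 0 0;0.23 -0.07 0 0 0;0.23 -0.07 0 0 0")

```text
clock: 18.07
ee_pos: [0.5403, 0.0738, 0.0116]
eef_rot: [0.001, 0.684, 0.729, -0.0]
force: [4.1, -3.8, -2.6]
gripper_width: 0.0001
grasp_force: 2.8
```

Request:
play_rows(moves="0.2 -0.05 0 0 0;0.2 -0.05 0 0 0")

```text
clock: 18.23
ee_pos: [0.5391, 0.0778, 0.0116]
eef_rot: [0.0, 0.684, 0.729, 0.0]
force: [2.8, -3.1, -0.9]
gripper_width: 0.0002
grasp_force: 1.7
```

Request:
play_rows(moves="0.2 -0.05 0 0 0;0.15 0 0 0 0")

```text
clock: 18.4
ee_pos: [0.5378, 0.0815, 0.0116]
eef_rot: [-0.0, 0.684, 0.729, -0.0]
force: [2.7, -10.6, 0.6]
gripper_width: -0.0001
grasp_force: 5.6
```

Request:
play_rows(moves="0.1 0 0 0 0")

```text
clock: 18.48
ee_pos: [0.5378, 0.0816, 0.0116]
eef_rot: [0.001, 0.684, 0.729, -0.001]
force: [1.3, -14.4, 0.1]
gripper_width: 0.0004
grasp_force: 7.6
```

Request:
play_rows(moves="0.1 0 0 0 0")

```text
clock: 18.57
ee_pos: [0.5378, 0.0817, 0.0116]
eef_rot: [0.001, 0.684, 0.729, -0.002]
force: [1.3, -22.0, 0.1]
gripper_width: -0.0001
grasp_force: 10.9
```

Request:
play_rows(moves="0.1 0 0 0 0")

```text
clock: 18.65
ee_pos: [0.5378, 0.0819, 0.0116]
eef_rot: [0.002, 0.685, 0.729, -0.002]
force: [1.2, -28.7, 1.2]
gripper_width: 0.0003
grasp_force: 14.1
```

Request:
play_rows(moves="-0.6 0 0 0 0;-2 0 0 0 0;-3 0 0 0 0;-3 0 -3 0 0;-3 0 -4 0 0;-3 -2 -3 0 0;-3 -2 0 0 0;-3 -2 0 0 0;-3 -2 0 0 0;-3 -2 0 0 0;-3 -2 0 0 0;-3 -2 0 0 0;0 0 0 0 0;0 0 0 0 0")

```text
clock: 19.82
ee_pos: [0.4197, -0.2418, 0.1009]
eef_rot: [-0.0, 0.685, 0.728, 0.0]
force: [0.6, 0.7, 0.5]
gripper_width: -0.0003
grasp_force: 0.0
```

```bash
python3 - <<'E'
from h import *
S=env.read_camera("scene");C=env.read_camera("top");s=S["color"];c=C["color"]
a=cv2.resize(s[160:260,320:420],None,fx=4,fy=4,interpolation=cv2.INTER_CUBIC)
b=cv2.resize(c[205:305,180:280],None,fx=4,fy=4,interpolation=cv2.INTER_CUBIC)
cv2.imwrite("pics/d3.png",cv2.convertScaleAbs(np.hstack([a,b]),alpha=1.4))
E
```

```text
(no output)
```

View pics/d3.png

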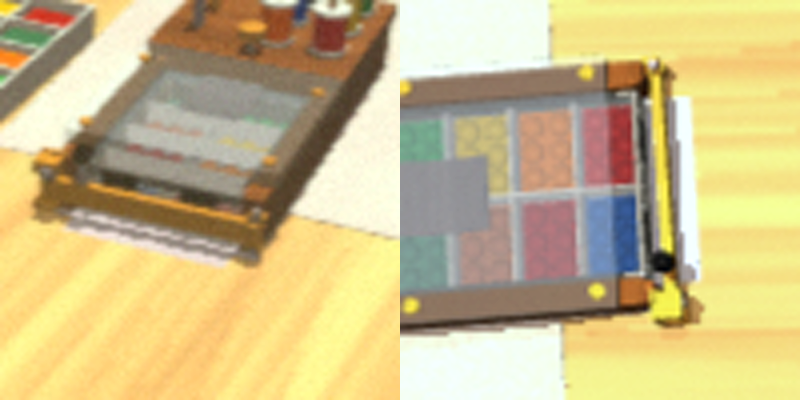

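The bar now lies across the mouth with its end in the keeper. It runs parallel to the wall ends (right half, from 655,65 to 662,255), and the box is still home behind it.

```bash
python3 -c "
from rig import env
print(env.finish_job())"
```

```text
the job is handed in; nothing more can be done
None
```

The box is fully home and was pressed against the rubber stop (the push rose from 8 N to 37 N). The brass bar is shut in its keeper, the robot never went near the vise, spool, glasses case or tray, and the job was handed in at about 20 s of the 72 s limit.

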